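# Clamp a charcoal block with a ratchet knob

## Task

Lay the charcoal block flat on the bed of the ratchet clamp, lengthwise between the moving jaw and the backstop. Then wind the square knob clockwise (seen from above) by feel: once the jaw has pushed the block against the backstop and begins to press on it, wind on until the pawl has dropped behind the second tooth from there, and let go so that the pawl holds the load. Stop at that tooth, because one tooth more may crush the charcoal, and leave the loose things round about where they stand.

Things in the scene. Friction and masses are not known exactly. Their poses are not given: they have to be found in the camera images.
- charcoal_block: loose matt black block, 36 (its x) x 60 (its y) x 24 (z) mm, 60 g, standing flat on the bench to the left of the clamp; origin at the centre of its underside. In the clamp its long y axis lies along the clamp's y axis (either way round)
- clamp: steel ratchet clamp fixed to the bench, about 130 x 290 mm; only the knob stands higher than 36 mm. Origin on the bench under its middle; its y axis runs along the clamp, from the knob's axle (x = 0, y = -100 mm) towards the backstop, to the robot's left. Block, jaw and backstop all lie along x = 0
- bed (a point): middle of the flat bed, 30 mm wide, 14 mm above the bench, axes as the clamp's. The backstop, a fixed steel saddle across the bed 34 mm high, has its face 30 to 45 mm from here towards +y, not measured. At the start the space between jaw and backstop is 8 to 31 mm longer than the block
- jaw: moving jaw, a steel plate 42 (x) x 9 (y) x 18 (z) mm, 15 to 34 mm above the bench; origin on the plane of its pressing face (x = 0, bench height). The knob drives its carriage along the clamp's +y, 14.3 mm a radian, 7.5 mm a tooth. The jaw sits on a sprung plunger: it pushes with 4 N before it yields, then 1 N more each mm, 7.5 N a tooth
- axle (a point): on the wheel's upright axle, 20 mm above the bench, at the wheel's underside; axes as the clamp's. The wheel is 74 mm across and 10 mm thick. Loads: the second tooth after the jaw starts to press the block home gives 11 to 20 N; above 24 N the charcoal is crushed. The load turns the wheel back until the pawl stops it
- knob (a point): centre of the black square knob, 30 x 30 mm across flats, 30 mm tall, 57 mm above the bench, on the wheel's axle. Its x and y axes are square to the flats and turn with it. The wheel's top is 27 mm below this point, between them a neck 20 mm in diameter. Winding takes 0.02 to 0.07 N m before the jaw presses, up to 0.4 N m after; it clicks every 30 degrees
- ratchet_wheel (a joint): angle of knob and wheel, rad, grows clockwise seen from above; starts between -0.05 and 0.55. 12 saw teeth, 0.524 rad apart; the pawl seats when this is about a whole multiple of 0.524 and then stops it from turning back
- pawl (a joint): angle of the sprung pawl, on the robot's side of the wheel, rad: about 0 when seated at the foot of a tooth, rising to about 0.17 at a tooth's tip, then dropping back to 0 with a click
- film_can: loose black film canister, 34 mm across, 48 mm high, a bystander; origin at the centre of its underside
- alu_lid: loose aluminium lid, 44 mm across, 13 mm high, a bystander; origin at the centre of its underside
- paste_pot: loose round pot with a tan lid, 65 mm across, 29 mm high, a bystander; origin at the centre of its underside
Things that resemble listed ones, but are neither listed nor needed, are in the scene too. What is shaped like the charcoal_block but orange or red is not meant.

How it is judged:
By the outcome, as a careful person would: the job done as asked, in the order asked, and still so for the second after the job is handed in, with the robot touching nothing.
It also fails if it takes over 64 s, if anything falls off the work surface, if the arm or the gripper's body presses on something with over 40 N, if the wrist force passes 120 N, or if a joint passes its speed limit or range.

## Robot

A 6-joint arm with a two-finger parallel gripper is mounted at the origin on a cart in front of the work surface, level with it; the furniture and walls round the work are solid. World frame = base frame: x ahead of the robot, y to its left, z up, the work surface at z = 0. Lengths are in m, angles in rad, forces in N, time in s.
With the tool pointing down it reaches from about 0.225 to 0.875 m from the base axis. Payload 3.4 kg.
Tool frame: the origin (TCP) lies between the finger pads; the fingertips stand 22 mm ahead of it and the grasp point (between the pads) lies 3 mm ahead of it; z points along the fingers, y is the line along which they close (so a half turn about z gives the same grasp; the last joint's range is limited). The gripper opens to 85 mm and grips with 20 to 120 N. Pads are 22 mm wide; open, the fingers measure 114 mm over their backs; the gripper's body (76 mm by 85 mm) begins 54 mm behind the grasp point. The pads swing forward as they close: fully open they stand 13 mm farther back than shut.
Start: joints at [-1.348, 0.276, 1.505, -0, 1.361, -0.121], TCP at [0.194, -0.541, 0.253] pointing down, gripper open.
Joint ranges: [-2.89, 2.89], [-0.75, 2.08], [0.22, 2.7], [-1.18, 4.32], [0.11, 2.71], [-2.7, 2.7]. Speed limits (rad/s): [2.57, 2.57, 3.14, 3.14, 3.14, 3.14].

## Interface

Orientations are given as a unit quaternion [x, y, z, w].
In Python, from cell import telemetry, cams, order gives the robot as it stands. The module is installed in compiled form; this text tells all that it offers.
- The arm moves only by the tool jog_arm, never from a script. Its argument "series" is a list that holds one entry, the list of rows, each a list of 5 numbers: the shift along the tool's x, y, z in units of 40 mm (1.0 is 40 mm), then the turn about the tool's z in units of 5 degrees (1.0 is 5 degrees), then the finger opening in mm, from 0 to 85.4. A call has 1 to 20 rows; each row shifts and turns the commanded pose from where the row before left it, along the tool's axes as they then stand; what a row does not reach is not made up. A row lasts 1/12 s, in which the tool goes at most 41.7 mm and 7.16 degrees, less where a joint would pass 70% of its speed; a pose out of reach is approached as far as the arm can. A call is refused whole if a number of a shift passes 1 or a number of a turn 1, either way. A call with a gripper value outside its range is refused whole. The fingers move at their own pace and stop on an object; the grip force is fixed at half the most. Time passes only in rows, so rows that do not move let the fingers close. It gives the time, the measured TCP pose, the force, the opening and the grip force at its end, in the units of the state.
- telemetry.state(): the state, without advancing time (a new reading comes with each control period).
- cams.capture(name): name is "scene" or "top" or "wrist"; returns a dict with "img" (400x640x3 uint8, red, green, blue), "vertical_fov" (degrees; the focal length in pixels is half the picture's height over the tangent of half this angle, whatever the lens; pixels are square), "cx", "cy" (the principal point, pixels), "R" (3x3) and "t" (3): a world point X has camera coordinates R X + t. Camera axes: x right, y down, z forward; pixel columns grow to the right and rows downward; lengths in m; the calibration is good to about 2 mm. The wrist camera is an equidistant fisheye: a pixel r from the principal point sees the ray r / f radians off the axis. A picture is of the moment at which its call begins. There is no depth.
- order.job_done(): hands the job in; it is judged then, once.
The state is a dict: "time": time; "joint_pos": joint angles; "qd": joint speeds; "joint_torque": joint torques, N m; "tcp_pos": TCP position; "tcp_rot": TCP orientation; "contact_force": force on the tool from outside, world axes, zero at the start; "ft_torque": the same for the moment, N m; "grip_width": finger opening in m; "gripper_force": force on a finger pad.
Only numpy, scipy, OpenCV 4.12 (cv2) and the standard library are available. Lean on these libraries where they do the work, as an engineer would, in place of code of your own. Each camera call takes 0.05 s, during which the arm holds its last target. There are 200 camera calls.

## Working session

There is one attempt and no reset: what is moved stays moved. The work goes in short steps, Python scripts to look and compute and a tool call to move; the robot and the scene stay as the last step left them, time stands still between calls to the robot, and variables do not carry over. Pictures are saved under pics/ and viewed, at most 10 in all, crops included, and the job is handed in when it is done.

Besides the shell and the picture viewer there is one more tool, called after "Emit:" as name(argument=value, ...) on one line, values as JSON. jog_arm: Moves the arm, as the interface text tells. Its arguments: {"type":"object","properties":{"series":{"type":"array"}},"required":["series"]}

```bash
mkdir -p pics; cat > h.py <<'E'
import numpy as np, cv2
from cell import telemetry, cams, order
def cap(n,f=None):
    c=cams.capture(n)
    if f: cv2.imwrite('pics/'+f,cv2.cvtColor(c['img'],cv2.COLOR_RGB2BGR))
    c['f']=200/np.tan(np.radians(c['vertical_fov'])/2); return c
def w(c,u,v,z,fish=False):
    p=np.array([(u-c['cx'])/c['f'],(v-c['cy'])/c['f']])
    if fish:
        r=np.linalg.norm(p); d=np.r_[p/r*np.sin(r),np.cos(r)]
    else: d=np.r_[p,1]
    R=np.array(c['R']);t=np.array(c['t']); o=-R.T@t; d=R.T@d
    return o+d*(z-o[2])/d[2]
def pj(c,X):
    x=np.array(c['R'])@np.array(X)+np.array(c['t']); return c['f']*x[:2]/x[2]+[c['cx'],c['cy']]
E
python3 - <<'E'
from h import *
a=cap('top','top.png');b=cap('scene','scene.png')
for c in(a,b):print(c['vertical_fov'],c['cx'],c['cy'],-np.array(c['R']).T@c['t'])
for z in (0,):print(w(a,0,0,z),w(a,639,399,z))
print(telemetry.state())
E
```

```text
47.64596820363342 319.73622406036446 204.24731782406235 [0.46744829 0.05436124 1.1990804 ]
53.544783414383126 318.57943707958503 200.5066596369201 [0.17292018 0.56478452 0.75157785]
[1.11999416 0.94582391 0.        ] [ 0.04679174 -0.74893242  0.        ]
{'time': 0.1, 'joint_pos': array([-1.34801918e+00,  2.76534470e-01,  1.50602365e+00,  5.91977305e-07,
        1.36069555e+00, -1.20965650e-01]), 'qd': array([-0.00078688, -0.00149707, -0.00544245, -0.00194802, -0.0015312 ,
       -0.00048753]), 'joint_torque': array([ 1.87112368e-03, -4.17699373e+01, -2.46403921e+01, -1.51962145e-04,
        5.76797436e-03, -7.77954000e-06]), 'tcp_pos': array([ 0.19369825, -0.54092448,  0.25251781]), 'tcp_rot': array([ 9.85266104e-01,  1.71026355e-01, -4.19703178e-05, -8.29446786e-04]), 'contact_force': array([ 0.57153715, -0.54928238,  0.29303247]), 'ft_torque': array([-0.01714912,  0.00843506,  0.03712912]), 'gripper_force': 0.0, 'grip_width': 0.08553013594857695}
```

View pics/top.png

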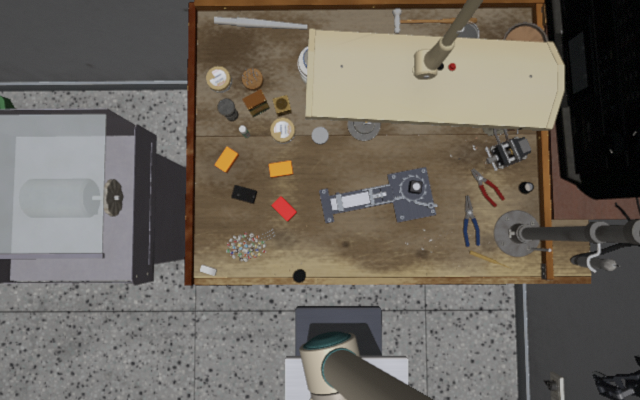

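View pics/scene.png

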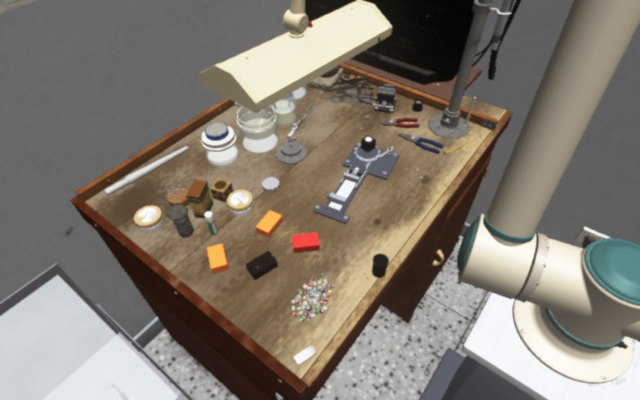

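Candidates for the charcoal block, as top-view pixels:
- black block (244,194)
- film can (299,275), round
- dark cylinder (228,106), round
- orange blocks (226,159) and (281,169), and red block (284,208), all the wrong colour

I choose (244,194), which is scene pixel (262,264). Next is a close crop to check it.

```bash
python3 - <<'E'
import cv2,numpy as np
t=cv2.imread('pics/top.png')
a=cv2.resize(t[160:230,310:450],None,fx=5,fy=5,interpolation=cv2.INTER_CUBIC)
b=cv2.resize(t[175:215,224:264],None,fx=6,fy=6,interpolation=cv2.INTER_CUBIC)
s=cv2.imread('pics/scene.png')
c=cv2.resize(s[240:290,235:325],None,fx=5,fy=5,interpolation=cv2.INTER_CUBIC)
o=np.zeros((600,700,3),np.uint8);o[:350]=a;o[350:590,:240]=b*1;o[350:600,250:700]=c
o=np.clip(o.astype(float)*1.3,0,255).astype(np.uint8)
cv2.imwrite('pics/c1.png',o)
E
```

```text
(no output)
```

View pics/c1.png

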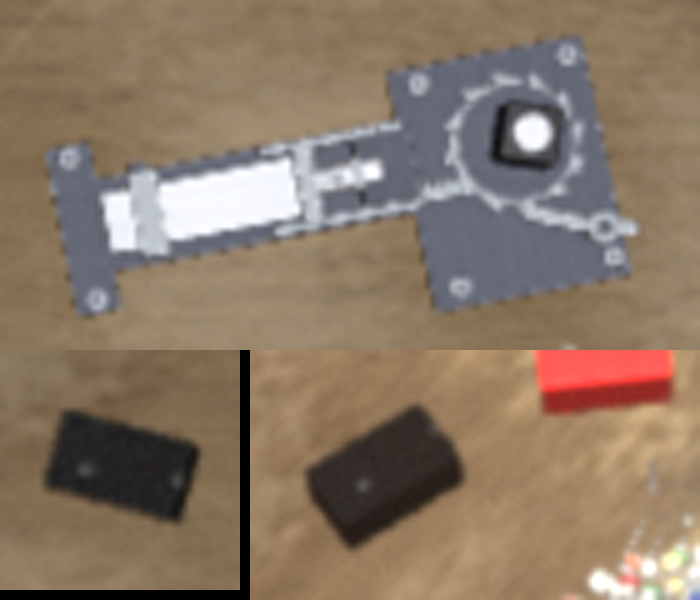

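The crop confirms it: a flat black block with crop corners (68,412), (197,447), (182,520) and (48,485). The jaw face is near crop (298,185), the backstop face near (165,210), and the knob top near (527,132).

```bash
cat > m.py <<'E'
from h import *
c=cap('top')
B=lambda x,y:(224+x/6-.4,175+(y-350)/6-.4)
A=lambda x,y:(310+x/5-.4,160+y/5-.4)
P=[w(c,*B(*p),.024)[:2] for p in[(68,412),(197,447),(182,520),(48,485)]]
P=np.array(P);print('block',P.mean(0),P)
print('rect',cv2.minAreaRect((P*1000).astype(np.float32)))
holes=[(68,158),(97,300),(460,288),(420,83),(567,54),(614,256)]
H=[w(c,*A(*p),.006)[:2] for p in holes];print('holes',np.round(H,4))
bedl=[(166,185),(294,163),(304,214),(168,250),(106,195),(112,250)]
print('bed',np.round([w(c,*A(*p),.014)[:2] for p in bedl],4))
print('jaw',np.round([w(c,*A(*p),.034)[:2] for p in[(297,145),(310,225)]],4))
print('stop',np.round([w(c,*A(*p),.034)[:2] for p in[(153,170),(170,250)]],4))
print('knob',np.round([w(c,*A(*p),.072)[:2] for p in[(500,98),(566,106),(558,170),(494,160)]],4))
E
python3 m.py
```

```text
block [0.57689965 0.26268124] [[0.60062235 0.28715572]
 [0.58500729 0.23081101]
 [0.55320719 0.2371644 ]
 [0.56876176 0.29559383]]
rect ((576.914794921875, 262.1600646972656), (60.506465911865234, 32.95903015136719), 75.09295654296875)
holes [[ 0.5847  0.0566]
 [ 0.5095  0.0417]
 [ 0.5149 -0.1492]
 [ 0.6236 -0.1299]
 [ 0.6386 -0.2079]
 [ 0.5314 -0.2304]]
bed [[ 0.5694  0.0052]
 [ 0.5806 -0.062 ]
 [ 0.5538 -0.0669]
 [ 0.5352  0.0045]
 [ 0.5643  0.0368]
 [ 0.5354  0.0338]]
jaw [[ 0.5881 -0.0617]
 [ 0.5466 -0.0679]]
stop [[0.5755 0.0127]
 [0.5341 0.0043]]
knob [[ 0.6072 -0.1595]
 [ 0.603  -0.1924]
 [ 0.5709 -0.1877]
 [ 0.5761 -0.156 ]]
```

```bash
cat >> h.py <<'E'
def rem(x,y,z=None,phi=None):
    s=telemetry.state(); from scipy.spatial.transform import Rotation as Q
    R=Q.from_quat(s['tcp_rot']).as_matrix(); p=s['tcp_pos']
    d=R.T@(np.array([x,y,p[2] if z is None else z])-p); ph=np.degrees(np.arctan2(R[1,0],R[0,0]))
    print('tcp',p.round(4),'phi',ph.round(2),'F',s['contact_force'].round(1),'M',s['ft_torque'].round(3),'w',round(s['grip_width'],4),'q6',s['joint_pos'][5].round(2))
    print('units',(d/.04).round(3),'turn units',None if phi is None else round((ph-phi)/5,2))
E
python3 - <<'E'
from h import *
a=cap('top');b=cap('scene')
P=lambda c:np.c_[c['R'],c['t']]
n=lambda c,u,v:np.array([(u-c['cx'])/c['f'],(v-c['cy'])/c['f']])
for p,q in[((307,122),(250,105)),((313,30),(205,72)),((562,72),(390,30))]:
    X=cv2.triangulatePoints(P(a),P(b),n(a,*p),n(b,*q))[:,0];print(X[:3]/X[3])
# scene crop corners of block top, origin (235,240), 5x, offset (250,350)
S=lambda x,y:(235+(x-250)/5-.4,240+(y-350)/5-.4)
for p in[(308,470),(418,405),(455,460),(345,520)]:print(w(b,*S(*p),.024))
rem(.577,.2627,.2525)
E
```

```text
[0.71049879 0.09590417 0.27537165]
[0.89396995 0.07344155 0.27961554]
[ 0.78769354 -0.50179006  0.20021984]
[0.59724019 0.29081053 0.024     ]
[0.58212306 0.23670919 0.024     ]
[0.54955061 0.24847868 0.024     ]
[0.5668454  0.29932606 0.024     ]
tcp [ 0.1938 -0.5412  0.2529] phi 19.7 F [ 0.5 -0.   0.1] M [ 0.015 -0.07   0.014] w 0.0855 q6 -0.12
units [ 15.793 -15.692   0.025] turn units None
```

Emit:
jog_arm(series=[[[0.7,-0.7,0,0,85],[0.7,-0.7,0,0,85],[0.7,-0.7,0,0,85],[0.7,-0.7,0,0,85],[0.7,-0.7,0,0,85],[0.7,-0.7,0,0,85],[0.7,-0.7,0,0,85],[0.7,-0.7,0,0,85],[0.7,-0.7,0,0,85],[0.7,-0.7,0,0,85],[0.7,-0.7,0,0,85],[0.7,-0.7,0,0,85],[0.7,-0.7,0,0,85],[0.7,-0.7,0,0,85],[0.7,-0.7,0,0,85],[0.7,-0.7,0,0,85],[0.7,-0.7,0,0,85],[0.7,-0.7,0,0,85],[0.7,-0.7,0,0,85],[0.7,-0.7,0,0,85]]])

```text
time: 1.92
tcp_pos: [0.5326, 0.1767, 0.2532]
tcp_rot: [0.985, 0.171, 0.0, 0.0]
contact_force: [0.1, -0.3, 0.2]
grip_width: 0.0852
gripper_force: 0.0
```

Emit:
jog_arm(series=[[[0,0,0,-1,85],[0,0,0,-1,85],[0,0,0,-1,85],[0,0,0,-1,85],[0,0,0,-1,85],[0,0,0,-1,85],[0,0,0,-1,85],[0,0,0,-1,85],[0,0,0,-1,85],[0,0,0,-1,85],[0,0,0,-1,85],[0,0,0,0,85],[0,0,0,0,85]]])

```text
time: 3.0
tcp_pos: [0.5322, 0.1746, 0.2531]
tcp_rot: [0.796, 0.606, -0.0, -0.0]
contact_force: [0.4, -1.3, -0.3]
grip_width: 0.085
gripper_force: 0.0
```

```bash
python3 - <<'E'
from h import *
rem(.5755,.265,.15,74.8)
E
```

```text
tcp [0.5322 0.1746 0.2531] phi 74.57 F [ 0.4 -1.3 -0.3] M [-0.01  -0.003  0.015] w 0.085 q6 0.46
units [2.467 0.443 2.578] turn units -0.05
```

Emit:
jog_arm(series=[[[0.62,0.11,0,0,85],[0.62,0.11,0,0,85],[0.62,0.11,0,0,85],[0.61,0.11,0,0,85],[0,0,0.7,0,85],[0,0,0.7,0,85],[0,0,0.7,0,85],[0,0,0.5,0,85],[0,0,0,0,85],[0,0,0,0,85]]])

```text
time: 3.83
tcp_pos: [0.5748, 0.2651, 0.1483]
tcp_rot: [0.795, 0.606, -0.001, -0.0]
contact_force: [0.1, 0.1, 0.6]
grip_width: 0.0847
gripper_force: 0.0
```

```bash
python3 - <<'E'
from h import *
c=cap('wrist','w1.png'); rem(.5755,.265,.15,74.8); print(c['f'],c['cx'],c['cy'],-np.array(c['R']).T@c['t'])
E
```

```text
tcp [0.5759 0.2654 0.1499] phi 74.64 F [-0.5 -0.4 -0.3] M [-0.032 -0.025  0.017] w 0.085 q6 0.59
units [-0.013 -0.007 -0.002] turn units -0.03
309.70691628693146 313.80499952011075 203.7709240565143 [0.59298785 0.32780005 0.26981886]
```

View pics/w1.png

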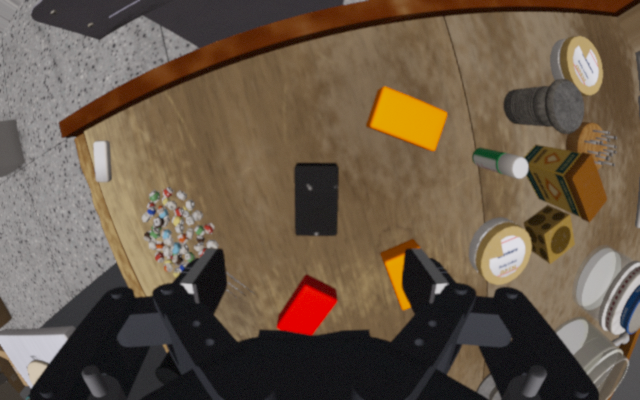

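The wrist view shows the black block with corners (296,164), (338,164), (337,236) and (296,235), nearly square to the tool. The red block is at (307,305) and the orange one at (400,270).

```bash
python3 - <<'E'
from h import *
c=cap('wrist')
P=np.array([w(c,u,v,.024,True)[:2] for u,v in[(296,164),(338,164),(337,235),(296,235)]]);print(P,P.mean(0))
L=(P[0]+P[1]-P[2]-P[3])/2;print(np.hypot(*L),np.degrees(np.arctan2(L[1],L[0])),np.hypot(*(P[0]-P[1])))
rem(*P.mean(0),.025,np.degrees(np.arctan2(L[1],L[0])))
E
```

```text
[[0.57107164 0.29960903]
 [0.60371219 0.29069449]
 [0.58795729 0.2319184 ]
 [0.55415307 0.24120712]] [0.57922355 0.26585726]
0.060824010329481884 74.41960018555328 0.03383599732177114
tcp [0.5765 0.2656 0.1509] phi 74.65 F [ 0.9  0.2 -0.5] M [ 0.01  -0.009 -0.041] w 0.0849 q6 0.59
units [0.02  0.057 3.147] turn units 0.05
```

Emit:
jog_arm(series=[[[0,0.05,0.7,0,65],[0,0,0.7,0,65],[0,0,0.7,0,65],[0,0,0.6,0,65],[0,0,0.38,0,65],[0,0,0,0,65],[0,0,0,0,30],[0,0,0,0,30],[0,0,0,0,30],[0,0,0,0,30],[0,0,0,0,30],[0,0,0,0,30],[0,0,0,0,30],[0,0,0,0,30]]])

```text
time: 5.1
tcp_pos: [0.5792, 0.2654, 0.0288]
tcp_rot: [0.795, 0.607, 0.003, 0.001]
contact_force: [-1.0, 0.7, 6.7]
grip_width: 0.0343
gripper_force: 62.8
```

```bash
python3 - <<'E'
from h import *
rem(.5755,.265,.15,74.8)
E
```

```text
tcp [0.5792 0.2654 0.0288] phi 74.69 F [-1.   0.7  6.7] M [0.017 0.075 0.022] w 0.0343 q6 0.59
units [-0.024 -0.073 -3.031] turn units -0.02
```

Emit:
jog_arm(series=[[[0,0,-0.1,0,30],[0,0,-0.6,0,30],[0,0,-0.8,0,30],[0,0,-0.8,0,30],[0,0,-0.7,0,30],[0,0,0,-1,30],[0,0,0,-1,30],[0,0,0,-1,30],[0,0,0,-1,30],[0,0,0,-1,30],[0,0,0,-0.2,30],[0,0,0,0,30],[0,0,0,0,30]]])

```text
time: 6.18
tcp_pos: [0.5772, 0.2647, 0.1463]
tcp_rot: [0.639, 0.769, 0.0, 0.0]
contact_force: [-0.0, 0.5, 0.1]
grip_width: 0.0348
gripper_force: 62.0
```

```bash
python3 - <<'E'
from h import *
rem(.572,-.087,.15,100.6)
E
```

```text
tcp [0.5772 0.2647 0.1463] phi 100.6 F [-0.   0.5  0.1] M [ 0.021 -0.051  0.028] w 0.0348 q6 0.14
units [-8.619 -1.745 -0.092] turn units -0.0
```

Emit:
jog_arm(series=[[[-0.8,-0.16,0,0,30],[-0.8,-0.16,0,0,30],[-0.8,-0.16,0,0,30],[-0.8,-0.16,0,0,30],[-0.8,-0.16,0,0,30],[-0.8,-0.16,0,0,30],[-0.8,-0.16,0,0,30],[-0.8,-0.16,0,0,30],[-0.8,-0.16,0,0,30],[-0.8,-0.16,0,0,30],[-0.6,-0.15,0,0,30],[0,0,0,0,30],[0,0,0,0,30],[0,0,0,0,30]]])

```text
time: 7.35
tcp_pos: [0.5722, -0.086, 0.1461]
tcp_rot: [0.639, 0.77, 0.0, -0.0]
contact_force: [-0.7, -0.6, -1.3]
grip_width: 0.0346
gripper_force: 61.9
```

```bash
python3 - <<'E'
from h import *
c=cap('wrist','w2.png'); rem(.561,-.028,.06,100.6)
i=cv2.imread('pics/w2.png')[100:400,120:520];cv2.imwrite('pics/w2c.png',cv2.resize(i,None,fx=2,fy=2,interpolation=cv2.INTER_CUBIC))
E
```

```text
tcp [ 0.5722 -0.0854  0.1461] phi 100.69 F [-0.3 -0.8 -0.4] M [ 0.024 -0.038 -0.006] w 0.0349 q6 -0.46
units [ 1.462 -0.008  2.153] turn units 0.02
```

View pics/w2c.png

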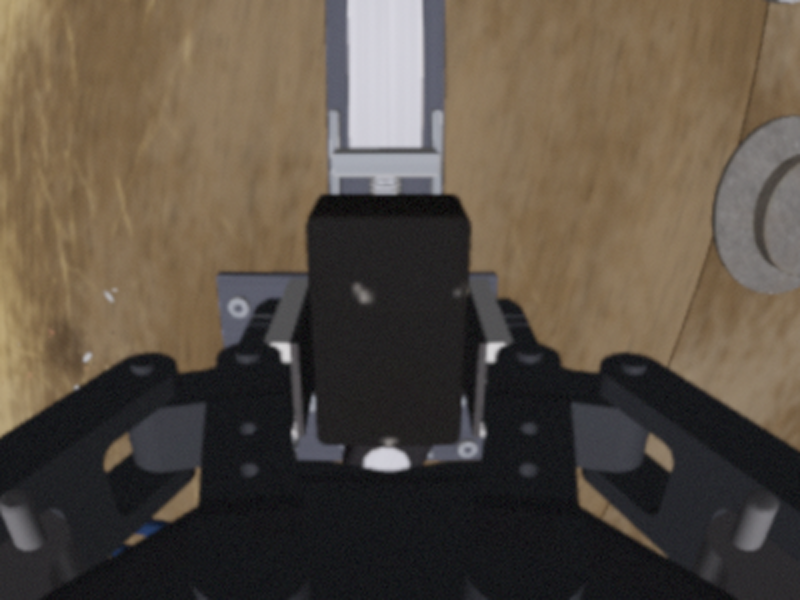

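The block is held square to the clamp. The jaw's front edge is at crop row 152, columns 332 to 440. The backstop is above this crop, so I need one more crop of the upper part.

```bash
python3 - <<'E'
import cv2
i=cv2.imread('pics/w2.png')[0:200,240:390];cv2.imwrite('pics/w2d.png',cv2.resize(i,None,fx=3,fy=3,interpolation=cv2.INTER_CUBIC))
E
```

```text
(no output)
```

View pics/w2d.png

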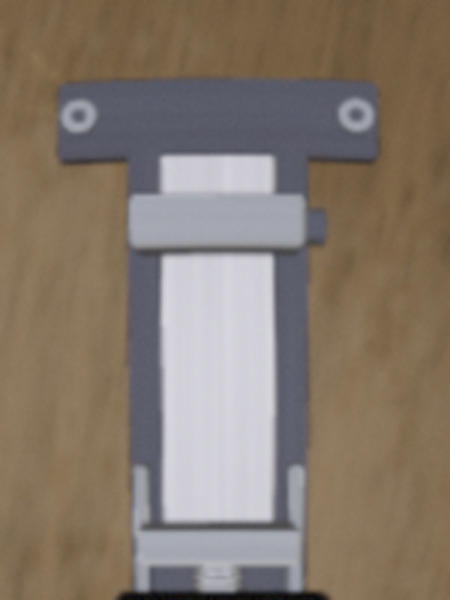

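```bash
python3 - <<'E'
from h import *
c=cap('wrist')
D=lambda x,y:(240+x/3-.3,y/3-.3)
W=lambda x,y,z:w(c,*D(x,y),z,True)[:2]
jt=[W(142,528,.034),W(298,528,.034)];st=[W(130,243,.034),W(305,243,.034)]
jb=[W(162,521,.014),W(274,521,.014)];sb=[W(162,252,.014),W(273,252,.014)]
h=[W(78,116,.006),W(356,115,.006)]
m=lambda a:(a[0]+a[1])/2
for n,a in zip(('jt','st','jb','sb','holes'),(jt,st,jb,sb,h)):print(n,m(a).round(4),np.linalg.norm(a[0]-a[1]).round(4),np.degrees(np.arctan2(*(a[1]-a[0])[::-1])).round(2))
for a,b in((jt,st),(jb,sb)):
    v=m(b)-m(a);print('gap',np.hypot(*v),'dir',np.degrees(np.arctan2(v[1],v[0])),'mid',(m(a)+m(b))/2)
v=m(h)-m(jb);print('dir holes',np.degrees(np.arctan2(v[1],v[0])))
# held block: underside corners (full px from w2c: 120+x/2,100+y/2)
E=lambda x,y:(120+x/2-.25,100+y/2-.25)
zb=.1461-.0288
B=np.array([w(c,*E(*p),zb,True)[:2] for p in[(309,216),(468,216),(460,440),(318,440)]]);print('block',B.mean(0),B)
rem(*m([m(jb),m(sb)]),.06,100.6)
E
```

```text
jt [ 0.5673 -0.0616] 0.0399 10.72
st [0.5532 0.0096] 0.0434 10.64
jb [ 0.567  -0.0632] 0.031 10.71
sb [0.5531 0.0096] 0.0298 10.64
holes [0.5451 0.0509] 0.0781 10.81
gap 0.0725030375626302 dir 101.2007663077347 mid [ 0.56028143 -0.02599022]
gap 0.07408386839055144 dir 100.79875344978126 mid [ 0.56005917 -0.02676968]
dir holes 100.88205012073338
block [ 0.57495314 -0.09734085] [[ 0.54862738 -0.06715774]
 [ 0.58825764 -0.05964587]
 [ 0.60214724 -0.1273615 ]
 [ 0.56078031 -0.13519829]]
tcp [ 0.5722 -0.0852  0.1461] phi 100.73 F [ 0.4  0.6 -0.6] M [-0.065  0.012 -0.038] w 0.0347 q6 -0.46
units [ 1.491 -0.027  2.153] turn units 0.03
```

Emit:
jog_arm(series=[[[0.5,-0.01,0,0,30],[0.5,-0.01,0,0,30],[0.49,0,0,0,30],[0,0,0.6,0,30],[0,0,0.6,0,30],[0,0,0.6,0,30],[0,0,0.4,0,30],[0,0,0.1,0,30],[0,0,0.1,0,30],[0,0,0,0,30],[0,0,0,0,30]]])

```text
time: 8.37
tcp_pos: [0.5613, -0.0276, 0.051]
tcp_rot: [0.638, 0.77, 0.0, 0.001]
contact_force: [1.0, -0.1, 0.0]
grip_width: 0.0343
gripper_force: 61.9
```

```bash
python3 - <<'E'
from h import *
rem(.5602,-.0264,.0428,100.7)
E
```

```text
tcp [ 0.5613 -0.0276  0.051 ] phi 100.73 F [ 1.  -0.1  0. ] M [ 0.017  0.014 -0.055] w 0.0343 q6 -0.36
units [ 0.036 -0.022  0.204] turn units 0.01
```

Emit:
jog_arm(series=[[[0.03,-0.02,0.08,0,30],[0,0,0.05,0,30],[0,0,0.03,0,30],[0,0,0,0,30],[0,0,0,0,30]]])

```text
time: 8.78
tcp_pos: [0.5595, -0.0269, 0.0438]
tcp_rot: [0.638, 0.77, 0.0, 0.0]
contact_force: [-0.7, 0.0, -0.7]
grip_width: 0.0348
gripper_force: 61.9
```

Emit:
jog_arm(series=[[[0,0,0.03,0,30],[0,0,0,0,30],[0,0,0,0,30]]])

```text
time: 9.03
tcp_pos: [0.5598, -0.027, 0.0429]
tcp_rot: [0.638, 0.77, 0.0, 0.0]
contact_force: [-0.0, 0.4, 2.8]
grip_width: 0.0345
gripper_force: 62.2
```

Emit:
jog_arm(series=[[[0,0,0,0,38],[0,0,0,0,42],[0,0,0,0,48],[0,0,0,0,54],[0,0,0,0,60],[0,0,0,0,60],[0,0,-0.2,0,60],[0,0,-0.4,0,60],[0,0,-0.8,0,70],[0,0,-0.8,0,70],[0,0,-0.5,0,70],[-0.75,0,0,0,70],[-0.75,0,0,0,70],[0,0,0,0,70],[0,0,0,0,70]]])

```text
time: 10.28
tcp_pos: [0.5709, -0.087, 0.1511]
tcp_rot: [0.639, 0.769, 0.0, 0.0]
contact_force: [-0.3, -0.5, -0.4]
grip_width: 0.07
gripper_force: 0.0
```

```bash
python3 - <<'E'
from h import *
c=cap('wrist','w3.png'); rem(.589,-.174,.15,172.7)
i=cv2.imread('pics/w3.png')[0:200,240:390];a=cv2.resize(i,None,fx=3,fy=3,interpolation=cv2.INTER_CUBIC)
t=cap('top','t3.png');i=cv2.imread('pics/t3.png')[160:230,310:450];b=cv2.resize(i,None,fx=2.5,fy=2.5,interpolation=cv2.INTER_CUBIC)
o=np.zeros((600,800,3),np.uint8);o[:,:450]=a;o[:175,450:]=b;cv2.imwrite('pics/w3d.png',np.clip(o*1.5,0,255).astype(np.uint8))
E
```

```text
tcp [ 0.5703 -0.0859  0.1507] phi 100.62 F [-0.9  0.   0. ] M [ 0.008  0.041 -0.004] w 0.07 q6 -0.46
units [-2.25   0.053  0.017] turn units -14.42
```

View pics/w3d.png

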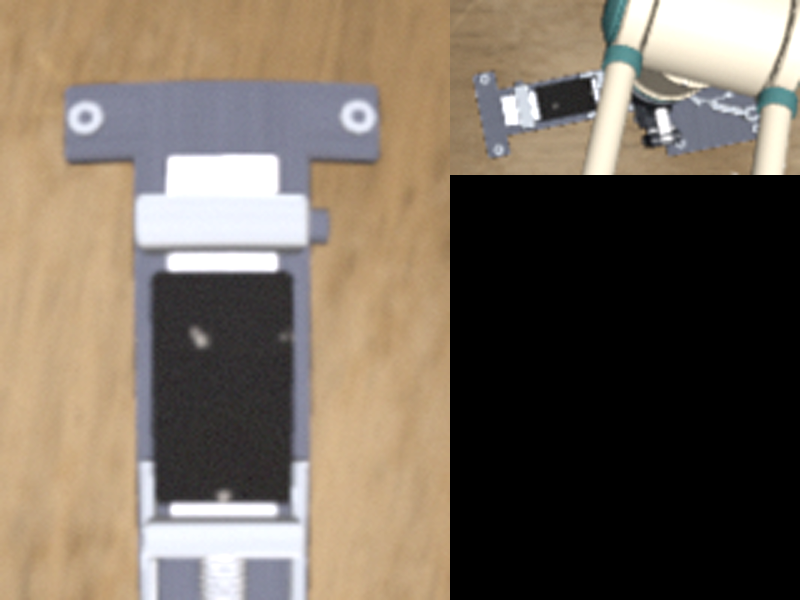

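The block lies flat and centred between the jaw (crop row 525) and the backstop (row 243), with block ends at rows 270 and 500. That leaves about 13.5 mm of free travel. Next I look at the knob from above.

Emit:
jog_arm(series=[[[-0.75,0,0,0,70],[-0.75,0,0,0,70],[-0.75,0,0,0,70],[-0.75,0,0,0,70],[-0.75,0,0,0,70],[0,0,0,0,70],[0,0,0,0,70]]])

```text
time: 10.97
tcp_pos: [0.5984, -0.2334, 0.15]
tcp_rot: [0.639, 0.77, 0.0, -0.001]
contact_force: [0.4, 0.6, 0.8]
grip_width: 0.0699
gripper_force: 0.0
```

```bash
python3 - <<'E'
from h import *
c=cap('wrist','w4.png'); rem(.589,-.174,.15,172.7)
i=cv2.imread('pics/w4.png')[110:260,220:420];a=cv2.resize(i,None,fx=4,fy=4,interpolation=cv2.INTER_CUBIC)
cv2.imwrite('pics/w4d.png',np.clip(a*1.6,0,255).astype(np.uint8))
E
```

```text
tcp [ 0.598  -0.2322  0.15  ] phi 100.69 F [ 0.5  1.7 -0.3] M [-0.014 -0.032 -0.005] w 0.0699 q6 -0.67
units [1.471 0.048 0.002] turn units -14.4
```

View pics/w4d.png

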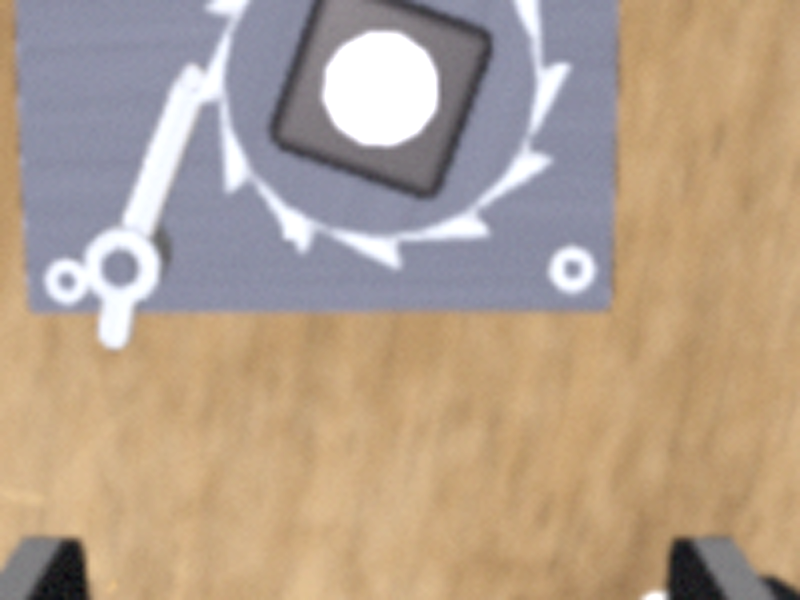

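The knob's corners are at crop (275,138), (432,193) and (490,40), with the disc centre at (381,88).

```bash
python3 - <<'E'
from h import *
c=cap('wrist')
W=lambda x,y,z=.072:w(c,220+x/4-.4,110+y/4-.4,z,True)[:2]
a,b,d=W(277,138),W(432,193),W(488,40);an=lambda v:np.degrees(np.arctan2(v[1],v[0]))
print('c',W(381,88),(a+d)/2,'edges',an(b-a),an(d-b)-90,np.hypot(*(b-a)),np.hypot(*(d-b)))
e=(an(b-a)+an(d-b)-90)/2; rem(*W(381,88),.15,e+180)
E
```

```text
c [ 0.58791108 -0.17397324] [ 0.58809188 -0.17399798] edges -9.088174604474027 -8.804559564120623 0.026558289873706172 0.026397536007402116
tcp [ 0.5979 -0.2316  0.1501] phi 100.74 F [0.3 0.1 0.2] M [-0.044  0.001 -0.014] w 0.07 q6 -0.67
units [1.462 0.022 0.005] turn units -14.06
```

Emit:
jog_arm(series=[[[0.7,0.02,0,0,65],[0.76,0,0,0,65],[0,0,0,-1,65],[0,0,0,-1,65],[0,0,0,-1,65],[0,0,0,-1,65],[0,0,0,-1,65],[0,0,0,-1,65],[0,0,0,-1,65],[0,0,0,-1,65],[0,0,0,-1,65],[0,0,0,-1,65],[0,0,0,-1,65],[0,0,0,-1,65],[0,0,0,-1,65],[0,0,0,-1,65],[0,0,0,0,65],[0,0,0,0,65],[0,0,0,0,65]]])

```text
time: 12.65
tcp_pos: [0.5882, -0.1746, 0.1506]
tcp_rot: [0.081, 0.997, 0.0, -0.0]
contact_force: [0.3, -0.5, -0.3]
grip_width: 0.065
gripper_force: 0.0
```

```bash
python3 - <<'E'
from h import *
rem(.588,-.174,.062,171.05)
E
```

```text
tcp [ 0.5882 -0.1746  0.1506] phi 170.66 F [ 0.3 -0.5 -0.3] M [ 0.02  -0.017 -0.03 ] w 0.065 q6 -1.81
units [0.007 0.013 2.215] turn units -0.08
```

Emit:
jog_arm(series=[[[0,0.01,0.7,-0.08,65],[0,0,0.7,0,65],[0,0,0.5,0,65],[0,0,0.26,0,65],[0,0,0,0,65],[0,0,0,0,20],[0,0,0,0,20],[0,0,0,0,20],[0,0,0,0,20],[0,0,0,0,20],[0,0,0,0,20],[0,0,0,0,20],[0,0,0,0,20],[0,0,0,0,20]]])

```text
time: 13.82
tcp_pos: [0.5897, -0.175, 0.0661]
tcp_rot: [0.078, 0.997, -0.0, 0.002]
contact_force: [0.8, 2.7, 6.2]
grip_width: 0.029
gripper_force: 60.9
```

```bash
cat >> h.py <<'E'
def feel():
    from scipy.spatial.transform import Rotation as Q
    L=[]
    for i in range(8):
        s=telemetry.state(); L.append(np.r_[s['contact_force'],s['ft_torque']]); cams.capture('wrist')
    R=Q.from_quat(s['tcp_rot']).as_matrix(); ph=np.degrees(np.arctan2(R[1,0],R[0,0]))%360
    print('t',s['time'],'tcp',s['tcp_pos'].round(4),'theta',round(190.75-ph,2),'FM',np.mean(L,0).round(3),'sdMz',np.std(L,0)[5].round(3),'w',round(s['grip_width'],4))
E
python3 -c "
from h import *
feel()"
```

```text
t 14.1667 tcp [ 0.5897 -0.175   0.0661] theta 19.67 FM [ 0.538  2.947  6.277  0.402 -0.014 -0.01 ] sdMz 0.033 w 0.029
```

Emit:
jog_arm(series=[[[0,0,0,0.5,20],[0,0,0,0.5,20],[0,0,0,0.5,20],[0,0,0,0.5,20],[0,0,0,0.5,20],[0,0,0,0.5,20],[0,0,0,0.5,20],[0,0,0,0.5,20],[0,0,0,0.5,20],[0,0,0,0.5,20]]])

```text
time: 15.05
tcp_pos: [0.5894, -0.1757, 0.066]
tcp_rot: [0.292, 0.956, -0.0, 0.002]
contact_force: [-1.2, 1.2, 6.2]
grip_width: 0.0289
gripper_force: 60.9
```

```bash
python3 -c "
from h import *
feel()"
```

```text
t 15.4 tcp [ 0.5894 -0.1757  0.0661] theta 44.66 FM [-0.34   1.486  6.249  0.063  0.167 -0.012] sdMz 0.068 w 0.029
```

Emit:
jog_arm(series=[[[0,0,0,0.5,20],[0,0,0,0.5,20],[0,0,0,0.5,20],[0,0,0,0.5,20],[0,0,0,0.5,20],[0,0,0,0.5,20],[0,0,0,0.5,20],[0,0,0,0.5,20]]])

```text
time: 16.12
tcp_pos: [0.5889, -0.1761, 0.066]
tcp_rot: [0.454, 0.891, -0.001, 0.001]
contact_force: [-1.1, 0.1, 6.7]
grip_width: 0.0291
gripper_force: 61.0
```

```bash
python3 -c "
from h import *
feel()"
```

```text
t 16.4667 tcp [ 0.589  -0.1761  0.066 ] theta 64.64 FM [-1.307  0.286  6.702 -0.098  0.394 -0.022] sdMz 0.052 w 0.0293
```

Emit:
jog_arm(series=[[[0,0,0,0.4,20],[0,0,0,0.4,20],[0,0,0,0.4,20]]])

```text
time: 16.77
tcp_pos: [0.5888, -0.1762, 0.066]
tcp_rot: [0.499, 0.866, -0.001, 0.001]
contact_force: [-2.4, 0.5, 7.1]
grip_width: 0.0286
gripper_force: 61.0
```

```bash
python3 -c "
from h import *
feel()"
```

```text
t 17.1167 tcp [ 0.5888 -0.1762  0.066 ] theta 70.62 FM [-1.592  0.013  6.782 -0.138  0.454  0.061] sdMz 0.066 w 0.0293
```

Emit:
jog_arm(series=[[[0,0,0,0.4,20],[0,0,0,0.4,20],[0,0,0,0.4,20]]])

```text
time: 17.42
tcp_pos: [0.5887, -0.1763, 0.0661]
tcp_rot: [0.544, 0.839, -0.001, 0.001]
contact_force: [-2.1, 0.4, 7.8]
grip_width: 0.029
gripper_force: 61.0
```

```bash
python3 -c "
from h import *
feel()"
```

```text
t 17.7667 tcp [ 0.5887 -0.1763  0.066 ] theta 76.61 FM [-1.794 -0.169  7.373 -0.183  0.543  0.09 ] sdMz 0.06 w 0.0294
```

Emit:
jog_arm(series=[[[0,0,0,0.4,20],[0,0,0,0.4,20]]])

```text
time: 17.98
tcp_pos: [0.5885, -0.1763, 0.066]
tcp_rot: [0.573, 0.82, -0.001, 0.001]
contact_force: [-1.8, -0.3, 8.4]
grip_width: 0.0288
gripper_force: 61.1
```

```bash
python3 -c "
from h import *
feel()"
```

```text
t 18.3333 tcp [ 0.5885 -0.1763  0.066 ] theta 80.6 FM [-2.168 -0.522  7.455 -0.183  0.57   0.114] sdMz 0.058 w 0.0294
```

Emit:
jog_arm(series=[[[0,0,0,0.4,20],[0,0,0,0.4,20],[0,0,0,0.4,20],[0,0,0,0.2,20]]])

```text
time: 18.72
tcp_pos: [0.5884, -0.1764, 0.0661]
tcp_rot: [0.622, 0.783, -0.001, 0.001]
contact_force: [-3.3, -0.6, 7.5]
grip_width: 0.029
gripper_force: 61.1
```

```bash
python3 -c "
from h import *
feel()"
```

```text
t 19.0667 tcp [ 0.5883 -0.1763  0.066 ] theta 87.59 FM [-2.772 -0.612  7.778 -0.184  0.654  0.114] sdMz 0.068 w 0.029
```

Emit:
jog_arm(series=[[[0,0,0,0.5,20],[0,0,0,0.5,20],[0,0,0,0.5,20],[0,0,0,0.5,20],[0,0,0,0.5,20]]])

```text
time: 19.53
tcp_pos: [0.5879, -0.1764, 0.066]
tcp_rot: [0.704, 0.711, -0.001, 0.001]
contact_force: [-3.3, -1.2, 8.5]
grip_width: 0.029
gripper_force: 61.2
```

```bash
python3 -c "
from h import *
feel()"
```

```text
t 19.8833 tcp [ 0.5879 -0.1764  0.066 ] theta 100.09 FM [-3.683 -1.073  8.111 -0.197  0.774  0.15 ] sdMz 0.056 w 0.0292
```

Emit:
jog_arm(series=[[[0,0,0,0.5,20],[0,0,0,0.5,20],[0,0,0,0.5,20],[0,0,0,0.4,20]]])

```text
time: 20.27
tcp_pos: [0.5877, -0.1764, 0.066]
tcp_rot: [0.76, 0.65, -0.001, 0.001]
contact_force: [-3.9, -0.9, 8.2]
grip_width: 0.0289
gripper_force: 61.2
```

```bash
python3 -c "
from h import *
feel()"
```

```text
t 20.6167 tcp [ 0.5876 -0.1763  0.066 ] theta 109.57 FM [-3.632 -1.304  8.542 -0.176  0.864  0.217] sdMz 0.064 w 0.029
```

Emit:
jog_arm(series=[[[0,0,0,0.5,20],[0,0,0,0.5,20],[0,0,0,0.5,20],[0,0,0,0.5,20],[0,0,0,0.5,20],[0,0,0,0.5,20],[0,0,0,0.3,20],[0,0,0,0,20]]])

```text
time: 21.33
tcp_pos: [0.5872, -0.1761, 0.066]
tcp_rot: [0.845, 0.535, -0.001, 0.0]
contact_force: [-4.9, -1.3, 9.8]
grip_width: 0.0287
gripper_force: 61.4
```

```bash
python3 -c "
from h import *
feel()"
```

```text
t 21.6833 tcp [ 0.5872 -0.1761  0.066 ] theta 126.06 FM [-4.509 -0.7    9.449 -0.085  1.     0.215] sdMz 0.012 w 0.0291
```

Emit:
jog_arm(series=[[[0,0,0,-0.3,20],[0,0,0,-0.3,20],[0,0,0,-0.3,20],[0,0,0,-0.2,20],[0,0,0,0,20]]])

```text
time: 22.15
tcp_pos: [0.5874, -0.1762, 0.066]
tcp_rot: [0.818, 0.575, -0.001, 0.001]
contact_force: [-5.0, -0.3, 9.0]
grip_width: 0.0289
gripper_force: 61.4
```

```bash
python3 -c "
from h import *
feel()"
```

```text
t 22.5 tcp [ 0.5874 -0.1762  0.066 ] theta 120.56 FM [-4.76  -0.59   8.948 -0.09   0.926  0.255] sdMz 0.022 w 0.0293
```

Emit:
jog_arm(series=[[[0,0,0,-0.2,20],[0,0,0,-0.2,20],[0,0,0,0,20]]])

```text
time: 22.8
tcp_pos: [0.5874, -0.1762, 0.066]
tcp_rot: [0.808, 0.589, -0.001, 0.0]
contact_force: [-4.1, -1.2, 9.0]
grip_width: 0.0292
gripper_force: 61.3
```

```bash
python3 -c "
from h import *
feel()
c=cap('top','t5.png');cap('scene','s5.png')"
python3 - <<'E'
import cv2,numpy as np
a=cv2.imread('pics/s5.png')[125:185,335:410];cv2.imwrite('pics/s5c.png',cv2.resize(a,None,fx=8,fy=8,interpolation=cv2.INTER_CUBIC))
E
```

```text
t 23.15 tcp [ 0.5874 -0.1762  0.066 ] theta 118.61 FM [-3.991 -0.876  9.06  -0.149  0.954  0.014] sdMz 0.021 w 0.029
```

The torque dropped from 0.255 to 0.014 N m on backing off 2°, so the pawl is carrying the load. I'll let go.

Emit:
jog_arm(series=[[[0,0,0,0,32],[0,0,0,0,38],[0,0,0,0,48],[0,0,0,0,58],[0,0,0,0,65],[0,0,0,0,65],[0,0,-0.3,0,65],[0,0,-0.7,0,65],[0,0,-0.7,0,65],[0,0,-0.5,0,65],[-0.8,0,0,0,65],[-0.8,0,0,0,65],[0,0,0,0,65],[0,0,0,0,65]]])

```text
time: 24.47
tcp_pos: [0.5684, -0.2375, 0.152]
tcp_rot: [0.809, 0.587, 0.0, 0.0]
contact_force: [-0.6, 0.1, 0.1]
grip_width: 0.065
gripper_force: 0.0
```

```bash
python3 - <<'E'
from h import *
c=cap('wrist','w6.png'); rem(.589,-.174,.15,70)
i=cv2.imread('pics/w6.png')[20:270,200:500];a=cv2.resize(i,None,fx=2.4,fy=2.4,interpolation=cv2.INTER_CUBIC)
cv2.imwrite('pics/w6d.png',np.clip(a*1.5,0,255).astype(np.uint8))
E
```

```text
tcp [ 0.5685 -0.2364  0.1518] phi 72.01 F [-0.1 -0.1 -0.2] M [ 0.028  0.009 -0.049] w 0.065 q6 -0.19
units [1.641 0.005 0.047] turn units 0.4
```

View pics/w6d.png

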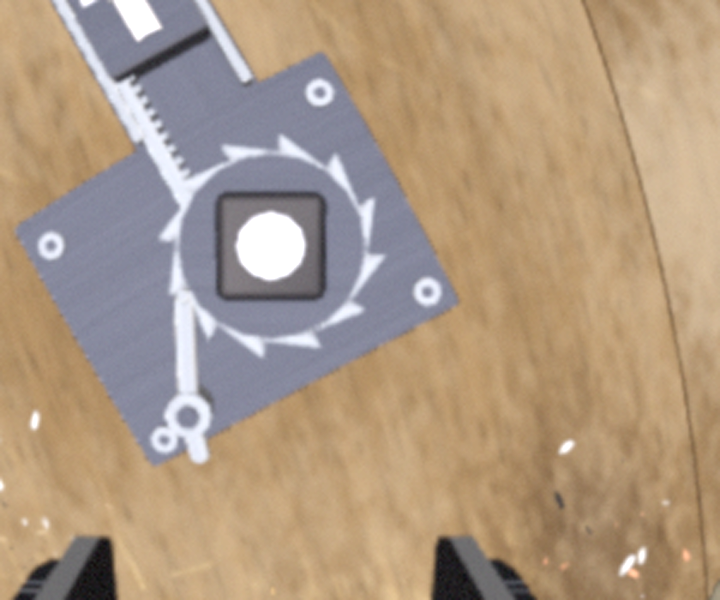

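The knob at crop (270,245) is square to the tool, which puts the wheel at about 119°. The pawl at (186,300) is seated against a tooth. I'll take a last look at the block.

```bash
python3 - <<'E'
from h import *
cap('scene','s7.png');i=cv2.imread('pics/s7.png')[120:230,300:420];cv2.imwrite('pics/s7c.png',cv2.resize(i,None,fx=5,fy=5,interpolation=cv2.INTER_CUBIC))
E
```

```text
(no output)
```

View pics/s7c.png

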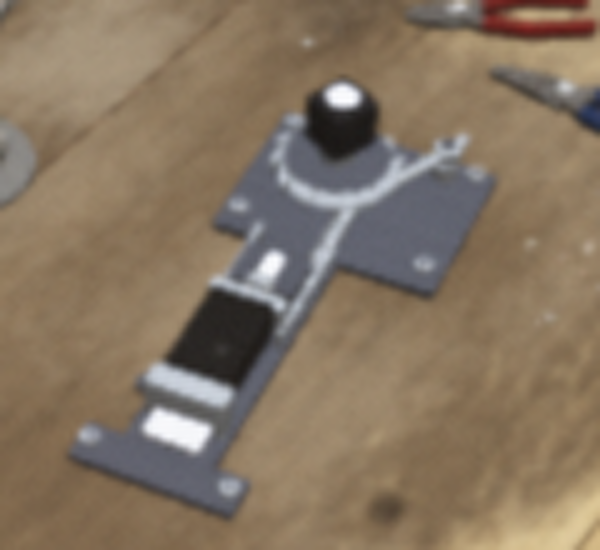

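The block at crop (225,335) lies flat and intact between the jaw (248,292) and the backstop (188,388).

```bash
python3 -c "
from cell import order
print(order.job_done())"
```

```text
the job is handed in; nothing more can be done
None
```

The job is handed in: the charcoal block lies flat against the backstop, wound to the second tooth after the jaw began to press (wheel at about 119°), with the pawl holding the load and the gripper clear.

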